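Retension the cam clamp of a sloping can rack

TASK

The clamp that holds the lane guide of the sloping can rack is too slack. Flip its cam lever fully open, turn the wing nut clockwise until its wings are in line with the two raised ribs beside it, then flip the lever fully down again so that the clamp is tight, and let go. Do not disturb the two tins and the jar standing around the rack.

Things in the scene. Friction and masses are not known exactly. Their poses are not given: they have to be found in the camera images.
- rack: Fixed plywood rack, origin on the table, z up, x level from its low front to its high rear edge. Flat deck 410 mm wide (y -130 to +280), 220 mm deep, rising to +x at 0.6 rad; the middle of its top passes 100 mm over the origin. In other entries u = (0.825, 0, 0.565) is up the slope, n = (-0.565, 0, 0.825) square to it, from that middle. Empty can lane, walls 35 mm high, at y 150 to 280.
- lever (a joint): Cam lever: 0 = fully closed, parallel to the deck, pointing down the slope; grows as its tip is lifted up and over, 1.57 = standing square to the deck, 1.75 = stop, fully open. Friction (about 0.15 N m) holds it where it is left. It starts at 0 to 0.08. Closed, the clamp is loaded; open, it is free.
- lever_pivot (a point): Lever's hinge axis (along the rack's y), at u = 0, y = +70 mm, 40 mm above the deck (up to 2 mm more while the nut is slack). Turns with the lever: its -x points along the lever to its tip, y is the hinge axis. It lies between two 5 mm steel cheeks (25 mm between them, 24 mm along u, 52 mm high).
- lever_grip (a point): On the lever's middle line 68 mm from its hinge, good for pinching its sides; moves with the lever, axes as lever_pivot. The dark steel lever is 16 mm wide (along y), 10 mm thick and ends 90 mm from the hinge. Closed, it is 40 mm above the bare deck. Pinched there it can swing between the fingers.
- nut (a joint): Wing nut's angle: 0 = wings along u, in line with the two ribs (correct tension); positive = slack, turned counter-clockwise seen from above along its axis (starts between 0.6 and 1.25); clockwise tightens. Range -0.5 to 1.5, friction 0.09 N m, 1.6 mm of rise per rad. Clamp tension with the lever closed: about 10 N at 0, 4 N less per rad of slack.
- nut_grip (a point): On the nut's axis (along n, through u = 0, y = -70 mm), 46 mm above the deck, at the height to grip. Turns with the nut: x along the wings, y across them, z outward along the axis. The wings are one flat black bar 64 mm long, 10 mm thick, from 25 to 58 mm above the deck, over a round hub 32 mm across.
- rib_high (a point): Fixed steel rib on the deck beside the nut, up the slope: 24 mm long (along u, 35 to 59 mm from the nut's axis), 7 mm wide; the point is at the middle of its top, 19 mm above the deck. Axes as the rack's.
- rib_low (a point): The same kind of rib on the nut's down-slope side.
- pad: Sprung rubber pad, 22 mm across, under the middle of the bar, pressing the guide's foot on the deck; hidden from above by the bar. Its force on the rack is the clamp's tension.
- tin: Loose food tin standing on the table near the rack, 74 mm across, 108 mm tall, origin under its centre.
- jar: Loose jar standing on the table near the rack, 72 mm across, 95 mm tall, origin under its centre.
- flat_tin: Loose flat steel tin on the table near the rack, 84 mm across, 32 mm tall, origin under its centre.
- bar: Flat steel bar 30 mm wide across the deck under lever and nut, top 16 mm above the deck. Origin on the nut's axis at the bar's top; axes x = u (up the slope), y = the rack's y, z = n (square to the deck). Lifts up to 6 mm along n as lever and nut are opened.

How it is judged:
By the outcome, as a careful person would: the job done as asked, in the order asked, and still so for the second after the job is handed in, with the robot touching nothing.
It also fails if it takes over 64 s, if anything falls off the work surface, if the arm or the gripper's body presses on something with over 40 N, if the wrist force passes 120 N, or if a joint passes its speed limit or range.

ROBOT

A 6-joint arm with a two-finger parallel gripper is mounted at the origin on the work surface. World frame = base frame: x ahead of the robot, y to its left, z up, the work surface at z = 0. Lengths are in mm, angles in rad, forces in N, time in s.
With the tool pointing down it reaches from about 275 to 1000 mm from the base axis. Payload 8.4 kg.
Tool frame: the origin (TCP) lies at the very end of the fingers, on their centre line; the grasp point (between the pads) lies 19 mm behind it; z points along the fingers, x is the direction in which the jaws open and shut, and the axes are right-handed (so a half turn about z gives the same grasp; the last joint's range is limited). The gripper opens to 85 mm and grips with 20 to 120 N. Pads are 22 mm wide; open, the fingers measure 114 mm over their backs; the gripper's body (76 mm by 85 mm) begins 54 mm behind the grasp point. The pads swing forward as they close: fully open they stand 13 mm farther back than shut.
Start: joints at [1.186, 0.353, 1.633, -0, 1.155, -0.002], TCP at [233.448, 579.767, 231.281] pointing down, gripper open.
Joint ranges: [-2.63, 2.63], [-0.92, 2.1], [0.06, 2.66], [-1.3, 4.44], [0, 2.69], [-3.02, 3.02]. Speed limits (rad/s): [2.22, 2.22, 2.79, 3.14, 3.14, 3.14].

INTERFACE

Orientations are given as [roll, pitch, yaw] about the fixed x, y, z axes, in that order (R = Rz(yaw) Ry(pitch) Rx(roll)).
In Python, from rig import r gives the robot as it stands. The module is installed in compiled form; this text tells all that it offers.
- The arm moves only by the tool apply_moves, never from a script. Its argument "targets" is a list that holds one entry, the list of rows, each a list of 7 numbers: the gripper's target within -1 to 1 (fully open at 1, half-way at 0, shut at -1), then the shift along the tool's x, y, z in cm, then the turn, a rotation vector about the tool's x, y, z in degrees. A call has 1 to 8 rows; each row is the pose to reach, as a shift and turn from the pose measured when the call began, along the tool's axes at that moment; what a row does not reach only later rows make up. A row lasts 1/10 s, in which the tool goes at most 50 mm and 8.59 degrees, less where a joint would pass 70% of its speed; a pose out of reach is approached as far as the arm can. A call with a gripper value outside its range is refused whole. The fingers move at their own pace and stop on an object; "newtons" is the grip in N (left out, the last holds). Time passes only in rows, so rows that repeat a pose let the fingers close. It gives the time, the measured TCP pose, the force and the opening at its end, in the units of the state.
- r.sense(): the state, without advancing time (a new reading comes with each control period).
- r.grab_frame(name): name is "scene" or "top"; returns a dict with "pixels" (420x560x3 uint8, red, green, blue), "fov_y" (degrees; the focal length in pixels is half the picture's height over the tangent of half this angle, whatever the lens; pixels are square), "cx", "cy" (the principal point, pixels), "D" ([k1, k2, p1, p2, k3] as OpenCV has them; the pictures are not rectified), "R" (3x3) and "t" (3): a world point X has camera coordinates R X + t. Camera axes: x right, y down, z forward; pixel columns grow to the right and rows downward; lengths in mm; the calibration is good to about 2 mm. A picture is of the moment at which its call begins. There is no depth.
- r.sign_off(): hands the job in, once; it reports no verdict.
The state is a dict: "clock": time; "qpos": joint angles; "qvel": joint speeds; "joint_efforts": joint torques, N m; "eef_pos": TCP position; "tcp_rot": TCP orientation; "contact_force": force on the tool from outside, world axes, zero at the start; "wrist_torque": the same for the moment, N m; "opening": opening from 0.0 (shut) to 1.0 (fully open).
Only numpy, scipy, OpenCV 4.12 (cv2) and the standard library are available. Lean on these libraries where they do the work, as an engineer would, in place of code of your own. Each camera call takes 0.05 s, during which the arm holds its last target. There are 200 camera calls.

## Working session

There is one attempt and no reset: what is moved stays moved. The work goes in short steps, Python scripts to look and compute and a tool call to move; the robot and the scene stay as the last step left them, time stands still between calls to the robot, and variables do not carry over. Pictures are saved under pics/ and viewed, about 8 in all and at most 12, crops included, and the job is handed in when it is done.

Besides the shell and the picture viewer there is one more tool, called after "Request:" as name(argument=value, ...), one argument or row to a line, values as JSON. apply_moves: Moves the arm, as the interface text tells. Its arguments: {"type":"object","properties":{"targets":{"type":"array"},"newtons":{"type":"number"}},"required":["targets"]}

```bash
mkdir -p pics; python3 - <<'E'
from rig import r
import cv2,json,numpy as np
s=r.sense();print({k:np.round(v,3).tolist() for k,v in s.items()})
for n in("scene","top"):
    f=r.grab_frame(n);cv2.imwrite(f"pics/{n}0.png",f["pixels"][:,:,::-1])
    print(n,f["fov_y"],f["cx"],f["cy"],f["D"],np.round(f["R"],3).tolist(),f["t"])
    np.savez(f"{n}.npz",**{k:np.array(v) for k,v in f.items()})
E
```

```text
{'clock': 0.0, 'qpos': [1.186, 0.354, 1.634, -0.0, 1.155, -0.002], 'qvel': [-0.0, -0.001, -0.001, 0.0, 0.001, 0.0], 'joint_efforts': [0.0, -60.525, -34.206, 0.0, 0.009, -0.0], 'eef_pos': [233.28, 579.324, 230.563], 'tcp_rot': [-3.142, 0.001, 1.188], 'contact_force': [-0.011, -0.433, -0.869], 'wrist_torque': [0.03, 0.001, 0.055], 'opening': 1.002}
scene 50.30272357735865 277.01960041717183 207.3322078502051 [-0.08981005  0.          0.          0.          0.        ] [[0.051, 0.999, -0.004], [0.849, -0.045, -0.526], [-0.526, 0.024, -0.85]] [ -59.14839769 -475.39000533 1240.92674   ]
top 51.972222151449806 285.346769953755 212.40683755124246 [-0.05965304  0.          0.          0.          0.        ] [[-0.02, -1.0, -0.014], [-0.998, 0.021, -0.056], [0.056, 0.013, -0.998]] [  38.59803859  590.15917674 1002.12277706]
```

View pics/scene0.png

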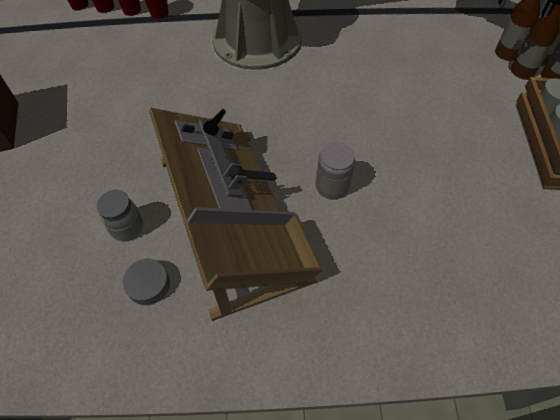

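View pics/top0.png

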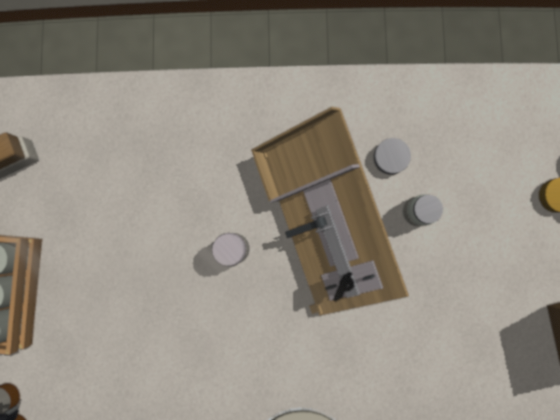

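The scene view shows the rack in the middle: nut near (214,122), lever from (232,178) to (272,176), can at (335,170). In the top view the nut is at (344,287), the lever pivot at (322,222), the tip at (288,235) and the lane at (310,150).

```bash
python3 - <<'E'
import cv2,numpy as np
a=cv2.imread("pics/scene0.png")[100:330,130:360];b=cv2.imread("pics/top0.png")[95:325,230:430]
f=lambda i:cv2.convertScaleAbs(cv2.resize(i,None,fx=2.6,fy=2.6,interpolation=cv2.INTER_CUBIC),alpha=1.5,beta=15)
a=cv2.resize(a,(400,400),interpolation=cv2.INTER_CUBIC);b=cv2.resize(b,(400,460),interpolation=cv2.INTER_CUBIC)
o=np.zeros((460,800,3),np.uint8);o[:400,:400]=a;o[:,400:]=b
cv2.imwrite("pics/c1.png",cv2.convertScaleAbs(o,alpha=1.5,beta=15))
E
```

```text
(no output)
```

View pics/c1.png

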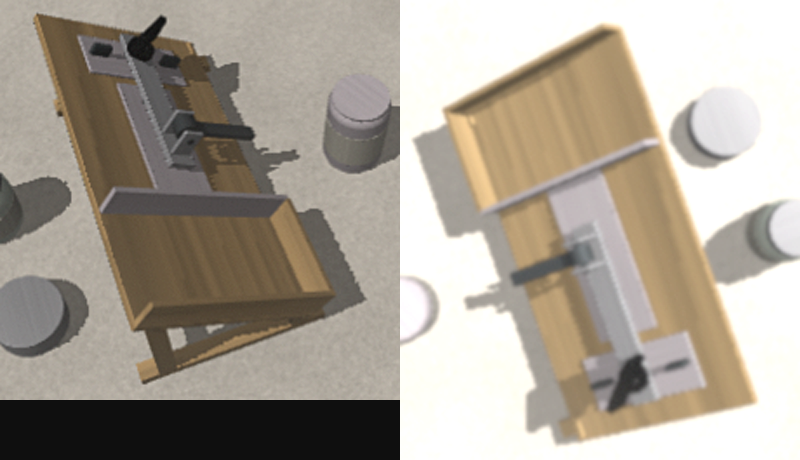

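```bash
cat > h.py <<'E'
import numpy as np,cv2
from scipy.optimize import least_squares
from scipy.spatial.transform import Rotation as Ro
def cam(n):
    f=dict(np.load(n+".npz")); h=f["pixels"].shape[0]; fl=h/2/np.tan(np.radians(f["fov_y"])/2)
    f["K"]=np.array([[fl,0,f["cx"]],[0,fl,f["cy"]],[0,0,1]]); return f
def proj(f,X): return cv2.projectPoints(np.atleast_2d(X).astype(float),cv2.Rodrigues(f["R"])[0],f["t"],f["K"],f["D"])[0][:,0]
def ray(f,p):
    q=cv2.undistortPoints(np.array([[p]],float),f["K"],f["D"])[0,0]
    return -f["R"].T@f["t"], f["R"].T@np.r_[q,1]
def onz(f,p,z):
    o,d=ray(f,p); return o+d*(z-o[2])/d[2]
C,S=np.cos(.6),np.sin(.6)
def loc(u,y,n): return np.array([C*u-S*n,y,100+S*u+C*n])
def w(P,L):
    c,s=np.cos(P[2]),np.sin(P[2]); return np.array([[c,-s,0],[s,c,0],[0,0,1]])@L+np.r_[P[:2],0]
E
python3 - <<'E'
from h import *
s,t=cam("scene"),cam("top")
obs=[(t,(408,296.5),(110,-130,0)),(t,(368,278),(47,-70,19)),(t,(330,287),(-47,-70,19)),(t,(287,234),(-90,70,41)),
(s,(188.1,128.2),(47,-70,19)),(s,(227.2,134.5),(-47,-70,19)),(s,(151.3,108.6),(110,-130,0)),(s,(276,175.9),(-90,70,41))]
f=lambda P:np.concatenate([proj(c,w(P,loc(*l)))[0]-p for c,p,l in obs])
P0=[500,0,-1.8]
R=least_squares(f,P0,loss="soft_l1");P=R.x
print(P);print(np.round(f(P).reshape(-1,2),1).tolist())
for n,l in dict(nutgrip=(0,-70,46),pivot=(0,70,41),tip=(-90,70,41)).items(): print(n,w(P,loc(*l)).round(1))
# objects
print("can top",onz(t,(229,249),108),onz(s,(337,158),108)); print("jar",onz(t,(427,209),95),onz(s,(114,199),95));print("flat",onz(t,(393,155),32),onz(s,(146,276),32))
# nut wings: dark mask
for nm,c,bx in(("top",t,(330,268,360,305)),("scene",s,(198,102,234,140))):
    g=cv2.cvtColor(c["pixels"],cv2.COLOR_RGB2GRAY); m=g*0
    x0,y0,x1,y1=bx; m[y0:y1,x0:x1]=(g[y0:y1,x0:x1]<45)*255
    n,l,st,ce=cv2.connectedComponentsWithStats(m); i=1+np.argmax(st[1:,4])
    pts=np.argwhere(l==i)[:,::-1].astype(np.float32); print(nm,st[i],ce[i],cv2.minAreaRect(pts))
E
```

```text
[504.87257188 -90.76665738   5.04297328]
[[0.1, -1.6], [-1.2, -1.3], [-0.8, -0.2], [-0.5, -0.0], [-0.2, -3.4], [0.3, -3.1], [-3.2, -2.2], [-3.0, 0.2]]
nutgrip [430.2 -88.9 138. ]
pivot [563.6 -46.1 133.8]
tip [539.5  24.1  83. ]
can top [509.46888115 148.02092222 108.        ] [520.30049425 151.48221225 108.        ]
jar [ 587.46144746 -284.47847971   95.        ] [ 584.80063299 -282.85628805   95.        ]
flat [ 719.76586249 -229.24695609   32.        ] [ 719.37121516 -223.35327199   32.        ]
top [335 273  18  27 249] [343.93172691 285.55823293] ((344.9706115722656, 286.88238525390625), (13.31891918182373, 29.53033447265625), 19.653823852539062)
scene [203 109  31  31 456] [217.08114035 127.63815789] ((216.88607788085938, 128.15328979492188), (31.9456729888916, 26.479684829711914), 68.62937927246094)
```

```bash
python3 - <<'E'
from h import *
s,t=cam("scene"),cam("top")
P=[504.9,-90.8,5.043]
for nm,c in(("top",t),("scene",s)):
    g=cv2.cvtColor(c["pixels"],cv2.COLOR_RGB2GRAY)
    for lab,l,r_,th in(("rib_hi",(47,-70,19),9,75),("rib_lo",(-47,-70,19),9,75),("lever",(-55,70,41),30,75),("nut",(0,-70,46),22,45)):
        p=proj(c,w(P,loc(*l)))[0]; x0,y0=(p-r_).astype(int); k=g[y0:y0+2*r_+1,x0:x0+2*r_+1]
        for T in (th-15,th):
            n,lb,st,ce=cv2.connectedComponentsWithStats((k<T).astype(np.uint8))
            for i in range(1,n):
                if st[i,4]>12:
                    pts=np.argwhere(lb==i)[:,::-1].astype(np.float32)+[x0,y0]; R=cv2.minAreaRect(pts.astype(np.float32))
                    print(nm,lab,T,"pred",p.round(1),"area",st[i,4],"cen",(ce[i]+[x0,y0]).round(1),"rect",np.round(R[0],1),np.round(R[1],1),round(R[2],1))
    cv2.imwrite(f"pics/{nm}z.png",c["pixels"][:,:,::-1])
a=s["pixels"][95:195,145:285,::-1];b=t["pixels"][205:315,275:400,::-1]
o=np.zeros((550,800,3),np.uint8)
A=cv2.resize(a,(420,300),interpolation=cv2.INTER_NEAREST);B=cv2.resize(b,(375,330),interpolation=cv2.INTER_NEAREST)
o[:300,:420]=A;o[:330,425:]=B
cv2.imwrite("pics/c2.png",cv2.convertScaleAbs(o[:330],alpha=1.7,beta=10))
E
```

```text
top rib_hi 60 pred [366.8 276.7] area 15 cen [367.5 277.1] rect [367.6 277.2] [1.9 7.3] 71.6
top rib_hi 75 pred [366.8 276.7] area 36 cen [367.8 277.1] rect [367.6 277.2] [ 3.2 11.7] 71.6
top rib_lo 60 pred [329.2 286.8] area 36 cen [330.8 286.5] rect [330.5 286.5] [ 3.2 11.4] 76.0
top rib_lo 60 pred [329.2 286.8] area 27 cen [336.9 291.6] rect [336.5 290.5] [9. 3.] 90.0
top rib_lo 75 pred [329.2 286.8] area 108 cen [332.5 288.1] rect [331.  288.5] [13. 14.] 90.0
top lever 60 pred [299.  229.3] area 240 cen [303.1 228.4] rect [302.3 228.5] [ 7.7 34.4] 70.3
top lever 75 pred [299.  229.3] area 17 cen [281.2 200. ] rect [281.7 199.9] [3.1 6.7] 63.4
top lever 75 pred [299.  229.3] area 571 cen [308.9 232. ] rect [313.2 232.7] [47.7 36.3] 33.7
top nut 30 pred [342.  285.6] area 157 cen [344.8 283.9] rect [345.7 285.8] [11.7 24.5] 16.7
top nut 45 pred [342.  285.6] area 249 cen [343.9 285.6] rect [345.  286.9] [13.3 29.5] 19.7
scene rib_hi 60 pred [187.9 124.9] area 132 cen [187.3 118.5] rect [187.1 118.4] [19.1  7.3] 10.3
scene rib_hi 60 pred [187.9 124.9] area 123 cen [188.1 128.7] rect
[... 264 characters left out ...]
n [226.8 131.3] rect [227. 131.] [18. 18.] 90.0
scene lever 60 pred [259.  174.7] area 2599 cen [253.3 176.3] rect [259. 174.] [60. 60.] 90.0
scene lever 75 pred [259.  174.7] area 2790 cen [252.4 177.2] rect [259. 174.] [60. 60.] 90.0
scene nut 30 pred [214.1 118.6] area 271 cen [213.3 123.8] rect [212.9 120.7] [15.9 27.6] 19.3
scene nut 30 pred [214.1 118.6] area 14 cen [192.6 128.4] rect [193. 129.] [6. 2.] 90.0
scene nut 30 pred [214.1 118.6] area 79 cen [227.3 135.1] rect [227.3 135. ] [12.3  7.1] 9.5
scene nut 45 pred [214.1 118.6] area 492 cen [218.2 128.4] rect [218.8 129.8] [34.  27.4] 62.4
scene nut 45 pred [214.1 118.6] area 32 cen [194.8 130.2] rect [195.  130.9] [12.   5.5] 37.9
```

View pics/c2.png

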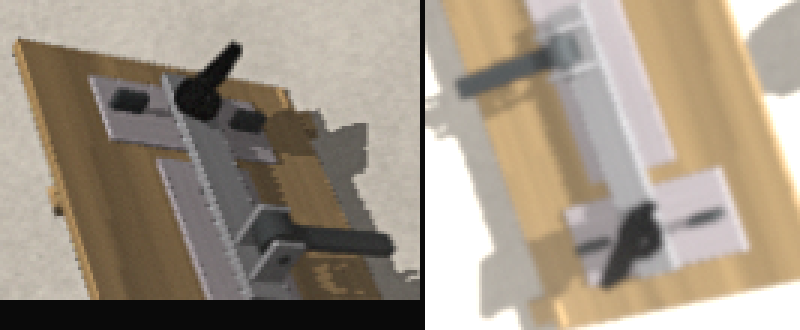

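```bash
python3 - <<'E'
from h import *
s,t=cam("scene"),cam("top")
obs=[(t,(408,296.5),(110,-130,0)),(t,(367.6,277.2),(47,-70,19)),(t,(330.5,286.5),(-47,-70,19)),(t,(286,234),0),
(s,(188,126.7),(47,-70,19)),(s,(228,133),(-47,-70,19)),(s,(151.5,108.5),(110,-130,0)),(s,(276.3,176),0)]
def tip(a): return (-90*np.cos(a),70,41+90*np.sin(a))
f=lambda P:np.concatenate([proj(c,w(P,loc(*(l or tip(P[3])))))[0]-p for c,p,l in obs])
P=least_squares(f,[505,-91,-1.24,.04],x_scale=[10,10,.1,.1],loss="soft_l1").x
print(P);print(np.round(f(P).reshape(-1,2),1).tolist())
for n,l in dict(nutgrip=(0,-70,46),pivot=(0,70,41),tip=tip(P[3]),low_corner=(-110,-130,0)).items(): print(n,w(P,loc(*l)).round(1),proj(t,w(P,loc(*l))),proj(s,w(P,loc(*l))))
c,sn=np.cos(P[2]),np.sin(P[2]);Rz=np.array([[c,-sn,0],[sn,c,0],[0,0,1]])
n=Rz@[-S,0,C];u=Rz@[C,0,S];y=Rz@[0,1,0];o=w(P,loc(0,-70,58))
for cm,ps in((t,((335,299),(351.7,274))),(s,((145+205/3,95+105/3),(145+235/3,95+44/3)))):
    q=[]
    for p in ps:
        a,d=ray(cm,p);X=a+d*((o-a)@n)/(d@n)-o;q.append((X@u,X@y))
    print(np.round(q,1))
print("u",u,"n",n,"y",y); np.save("P.npy",P)
E
```

```text
[ 5.05946454e+02 -9.10575474e+01 -1.24934786e+00  5.33675404e-02]
[[-0.2, -1.5], [-0.9, -0.8], [-1.5, -0.3], [-0.4, -0.6], [0.0, -1.6], [-0.2, -1.1], [-3.1, -2.1], [-2.3, -0.6]]
nutgrip [431.3 -88.5 138. ] [[341.75352591 285.08237146]] [[214.31664281 118.98716722]]
pivot [565.  -47.  133.8] [[319.98127138 220.87865994]] [[235.10462234 172.93103962]]
tip [540.8  26.   87.1] [[285.60742656 233.38434294]] [[273.98157884 175.36302483]]
low_corner [353.9 -46.   37.9] [[318.93395412 314.44654976]] [[238.98945693 123.29409227]]
[[-19.4 -22.4]
 [ 37.3  18.5]]
[[ 25.   49. ]
 [-22.3 -20.4]]
u [ 0.2607575  -0.78306092  0.56464247] n [-0.1783938   0.5357208   0.82533561] y [0.94877878 0.31594117 0.        ]
```

```bash
cat >> h.py <<'E'
def axes(P):
    c,s=np.cos(P[2]),np.sin(P[2]); Rz=np.array([[c,-s,0],[s,c,0],[0,0,1]])
    return Rz@[C,0,S],Rz@[0,1,0],Rz@[-S,0,C]
def toolR(P,a=0):   # z=-n, jaws across wings at nut angle a (a=0: jaws along rack y)
    u,y,n=axes(P); x=y*np.cos(a)-u*np.sin(a); return np.c_[x,np.cross(-n,x),-n]
def go(targets,P,s):
    R0=Ro.from_euler("xyz",s["tcp_rot"]).as_matrix()
    for (u,y,n,a) in targets:   # TCP in deck coords
        d=R0.T@(w(P,loc(u,y,n))-s["eef_pos"])/10; rv=np.degrees(Ro.from_matrix(R0.T@toolR(P,a)).as_rotvec())
        print(np.round(d,2).tolist(),np.round(rv,1).tolist())
def where(P,s):
    u,y,n=axes(P); d=np.array(s["eef_pos"])-w(P,loc(0,0,0)); R=Ro.from_euler("xyz",s["tcp_rot"]).as_matrix()
    print("t",round(s["clock"],2),"deck",np.round([d@u,d@y,d@n],1),"jaw a",round(np.arctan2(-R[:,0]@u,R[:,0]@y),3),"z.n",round(R[:,2]@n,3),"F",np.round(s["contact_force"],1),"op",round(s["opening"],3),"q",np.round(s["qpos"],2))
E
python3 - <<'E'
from h import *; from rig import r
P=np.load("P.npy"); s=r.sense(); where(P,s); go([(-68,70,145,0),(-68,70,25,0)],P,s)
E
```

```text
t 0.1 deck [-522.3  -46.9  515.6] jaw a 0.772 z.n -0.826 F [-0.1 -0.1  0.6] op 1.002 q [ 1.19  0.35  1.63 -0.    1.16 -0.  ]
[-36.95, 46.73, 4.98] [-32.1, -14.8, 48.1]
[-42.11, 51.12, 14.89] [-32.1, -14.8, 48.1]
```

Request:
apply_moves(
  targets=[
    [[0,-4.6,5.8,0.6,-4,-1.8,6],[0,-9.2,11.7,1.2,-8,-3.7,12],[0,-13.9,17.5,1.9,-12,-5.5,18],[0,-18.5,23.4,2.5,-16,-7.4,24],[0,-23.1,29.2,3.1,-20,-9.3,30],[0,-27.7,35,3.7,-24,-11,36],[0,-32.3,40.9,4.4,-28,-13,42],[0,-36.95,46.7,5,-32.1,-14.8,48.1]],
  ],
  newtons=40,
)

```text
clock: 0.9
eef_pos: [431.4, 231.8, 197.6]
tcp_rot: [2.54, -0.001, 0.319]
contact_force: [-0.4, 1.0, -0.2]
opening: 0.498
```

```bash
cat > st.py <<'E'
from h import *; from rig import r; import sys
P=np.load("P.npy"); s=r.sense(); where(P,s); go(eval(sys.argv[1]),P,s)
E
python3 st.py "[(-68,70,145,0),(-68,70,25,0)]"
```

```text
t 0.9 deck [-217.2   31.3  266.8] jaw a -0.003 z.n -1.0 F [-0.4  1.  -0.2] op 0.498 q [ 0.84  0.36  1.86 -0.54  1.29  0.77]
[3.93, 14.89, 12.21] [0.1, 0.0, -0.2]
[3.93, 14.86, 24.21] [0.1, 0.0, -0.2]
```

Request:
apply_moves(
  targets=[
    [[0,1,3.8,3,0,0,0],[0,2,7.5,6.1,0,0,0],[0,3,11.2,9.2,0,0,0],[0,3.9,14.9,12.2,0,0,0],[0,3.9,14.9,12.2,0,0,0],[0,3.9,14.9,12.2,0,0,0]],
  ],
)

```text
clock: 1.5
eef_pos: [528.3, 60.6, 181.1]
tcp_rot: [2.54, -0.001, 0.316]
contact_force: [-0.4, -0.3, -0.1]
opening: 0.498
```

```bash
python3 st.py "[(-68,70,25,0)]"; python3 - <<'E'
from rig import r; from h import *
P=np.load("P.npy");o=[]
for n in("scene","top"):
    f=r.grab_frame(n);np.savez(f"{n}.npz",**{k:np.array(v) for k,v in f.items()});c=cam(n)
    p=proj(c,w(P,loc(-40,40,60)))[0].astype(int)
    o.append(cv2.resize(f["pixels"][p[1]-65:p[1]+65,p[0]-65:p[0]+65,::-1],(400,400),interpolation=cv2.INTER_CUBIC))
cv2.imwrite("pics/c3.png",cv2.convertScaleAbs(np.hstack(o),alpha=1.4,beta=10))
E
```

```text
t 1.5 deck [-67.2  69.1 144.2] jaw a -0.005 z.n -1.0 F [-0.4 -0.3 -0.1] op 0.498 q [ 0.48  0.34  1.94 -0.68  1.09  0.56]
[0.12, -0.1, 11.92] [0.1, 0.2, -0.3]
```

View pics/c3.png

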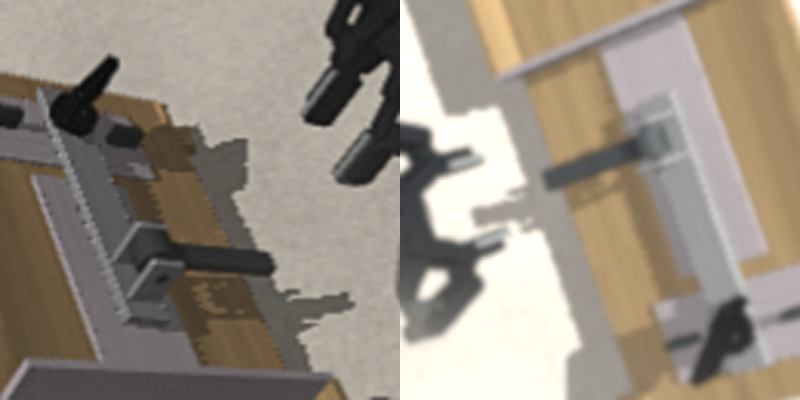

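The fingers hang short of the lever. In the left crop (scene) their tips are at (318,118) and (352,178). In the right crop (top) they are at (480,157) and (503,243). I'll use them to check camera bias.

```bash
python3 - <<'E'
from h import *; from rig import r
P=np.load("P.npy");s=r.sense();u,y,n=axes(P);k=400/130
X=np.array(s["eef_pos"])+4*n
for nm,ps,tip in(("scene",((318,118),(352,178)),(271,261)),("top",((80,157),(103,243)),(147,180))):
    c=cam(nm); p0=proj(c,w(P,loc(-40,40,60)))[0].astype(int)-65
    m=np.mean(ps,0)/k+p0; print(nm,"fingers obs",m,"proj",proj(c,X)[0],"fing sep",(np.diff(ps,axis=0)/k), "tip obs",np.array(tip)/k+p0,"pred",proj(c,w(P,loc(-90*np.cos(P[3]),70,41+90*np.sin(P[3]))))[0], "mm axes px", (proj(c,X+10*u)-proj(c,X)),(proj(c,X+10*y)-proj(c,X)))
E
```

```text
scene fingers obs [295.875 139.1  ] proj [294.43794822 136.96360433] fing sep [[11.05 19.5 ]] tip obs [275.075 175.825] pred [273.98157884 175.36302483] mm axes px [[-4.15158438 -0.78209243]] [[2.13168627 3.9517091 ]]
top fingers obs [268.7375 241.    ] proj [265.44137277 240.14560257] fing sep [[ 7.475 27.95 ]] tip obs [286.775 234.5  ] pred [285.60742656 233.38434294] mm axes px [[ 3.79972273 -1.3879651 ]] [[-1.68667782 -4.79000405]]
```

Request:
apply_moves(
  targets=[
    [[0,0.1,-0.1,4,0,0,0],[0,0.1,-0.1,8,0,0,0],[0,0.1,-0.1,10,0,0,0],[0,0.1,-0.1,11.9,0,0,0],[0,0.1,-0.1,11.9,0,0,0]],
  ],
)

```text
clock: 2.1
eef_pos: [549.0, -0.0, 80.9]
tcp_rot: [2.54, 0.002, 0.32]
contact_force: [0.3, 0.8, 0.8]
opening: 0.503
```

Request:
apply_moves(
  targets=[
    [[-1,0,0,0,0,0,0],[-1,0,0,0,0,0,0],[-1,0,0,0,0,0,0],[-1,0,0,0,0,0,0],[-1,0,0,0,0,0,0],[-1,0,0,0,0,0,0]],
  ],
  newtons=40,
)

```text
clock: 2.7
eef_pos: [547.3, 0.1, 81.5]
tcp_rot: [2.54, 0.004, 0.319]
contact_force: [-6.0, -1.2, 0.1]
opening: 0.176
```

```bash
python3 - <<'E'
from h import *; from rig import r
P=np.load("P.npy"); s=r.sense(); where(P,s)
L=[(-68*np.cos(a),70,41+68*np.sin(a)-19,0) for a in (.05,.2,.4,.6,.8,1.0,1.2,1.4,1.6,1.75,1.8)]
go(L,P,s)
E
```

```text
t 2.7 deck [-71.1  68.1  26.2] jaw a 0.0 z.n -1.0 F [-6.  -1.2  0.1] op 0.176 q [ 0.36  0.5   2.   -0.83  0.87  0.66]
[0.19, 0.32, 0.08] [0.1, 0.3, 0.0]
[0.19, 0.45, -0.93] [0.1, 0.3, 0.0]
[0.18, 0.85, -2.23] [0.1, 0.3, 0.0]
[0.18, 1.5, -3.42] [0.1, 0.3, 0.0]
[0.17, 2.38, -4.46] [0.1, 0.3, 0.0]
[0.17, 3.44, -5.3] [0.1, 0.3, 0.0]
[0.16, 4.66, -5.91] [0.1, 0.3, 0.0]
[0.16, 5.96, -6.27] [0.1, 0.3, 0.0]
[0.16, 7.32, -6.37] [0.1, 0.3, 0.0]
[0.16, 8.33, -6.26] [0.1, 0.3, 0.0]
[0.16, 8.67, -6.19] [0.1, 0.3, 0.0]
```

Request:
apply_moves(
  targets=[
    [[-1,0,0.08,-0.9,0,0,0],[-1,0,0.3,-1.7,0,0,0],[-1,0,0.55,-2.3,0,0,0],[-1,0,0.86,-3,0,0,0],[-1,0,1.25,-3.6,0,0,0],[-1,0,1.66,-4.15,0,0,0],[-1,0,2.15,-4.65,0,0,0],[-1,0,2.67,-5.14,0,0,0]],
  ],
)

```text
clock: 3.5
eef_pos: [544.4, 7.1, 139.2]
tcp_rot: [2.54, 0.005, 0.318]
contact_force: [-4.0, -3.7, -9.6]
opening: 0.177
```

```bash
python3 - <<'E'
from h import *; from rig import r
P=np.load("P.npy"); s=r.sense(); where(P,s)
L=[(-71*np.cos(a),68,41+71*np.sin(a)-19,0) for a in (.9,1.0,1.1,1.2,1.3,1.4,1.5,1.6,1.7,1.8,1.9)]
go(L,P,s)
E
```

```text
t 3.5 deck [-44.7  67.5  78.1] jaw a 0.0 z.n -1.0 F [-4.  -3.7 -9.6] op 0.177 q [ 0.37  0.4   1.98 -0.76  0.97  0.56]
[0.05, 0.06, 0.05] [0.1, 0.3, 0.0]
[0.05, 0.63, -0.36] [0.1, 0.3, 0.0]
[0.04, 1.25, -0.71] [0.1, 0.3, 0.0]
[0.04, 1.9, -1.0] [0.1, 0.3, 0.0]
[0.04, 2.57, -1.23] [0.1, 0.3, 0.0]
[0.04, 3.26, -1.38] [0.1, 0.3, 0.0]
[0.04, 3.97, -1.47] [0.1, 0.3, 0.0]
[0.04, 4.68, -1.48] [0.1, 0.3, 0.0]
[0.04, 5.39, -1.42] [0.1, 0.3, 0.0]
[0.04, 6.08, -1.3] [0.1, 0.3, 0.0]
[0.04, 6.77, -1.1] [0.1, 0.3, 0.0]
```

Request:
apply_moves(
  targets=[
    [[-1,0,0.6,-0.4,0,0,0],[-1,0,1.25,-0.7,0,0,0],[-1,0,2.57,-1.2,0,0,0],[-1,0,3.3,-1.4,0,0,0],[-1,0,4.0,-1.5,0,0,0],[-1,0,4.7,-1.5,0,0,0],[-1,0,5.4,-1.4,0,0,0],[-1,0,6.1,-1.3,0,0,0]],
  ],
)

```text
clock: 4.3
eef_pos: [558.6, -33.4, 185.3]
tcp_rot: [2.541, 0.003, 0.318]
contact_force: [-5.2, 7.1, -4.5]
opening: 0.169
```

```bash
python3 - <<'E'
from h import *; from rig import r
P=np.load("P.npy"); s=r.sense(); where(P,s)
L=[(-71*np.cos(a),68,41+71*np.sin(a)-19,0) for a in (1.75,1.8,1.9)]
go(L,P,s)
E
```

```text
t 4.3 deck [16.7 68.2 91.9] jaw a -0.001 z.n -1.0 F [-5.2  7.1 -4.5] op 0.169 q [ 0.29  0.33  1.95 -0.74  1.    0.42]
[-0.02, -0.41, 0.01] [0.0, 0.3, -0.0]
[-0.02, -0.06, 0.08] [0.0, 0.3, -0.0]
[-0.02, 0.62, 0.27] [0.0, 0.3, -0.0]
```

Request:
apply_moves(
  targets=[
    [[-1,0,0.4,0.1,0,0,0],[-1,0,0.7,0.2,0,0,0],[-1,0,0.7,0.2,0,0,0]],
  ],
)

```text
clock: 4.6
eef_pos: [561.3, -40.8, 188.8]
tcp_rot: [2.54, 0.003, 0.318]
contact_force: [-3.7, -0.0, -1.7]
opening: 0.143
```

```bash
python3 st.py "[(15,68,160,0)]"
```

```text
t 4.6 deck [25.3 68.4 90.3] jaw a -0.001 z.n -1.0 F [-3.7 -0.  -1.7] op 0.143 q [ 0.28  0.32  1.94 -0.74  0.99  0.41]
[-0.07, -1.02, -6.97] [0.1, 0.2, -0.1]
```

Request:
apply_moves(
  targets=[
    [[0,0,0,0,0,0,0],[0,0,0,0,0,0,0],[0,0,0,0,0,0,0],[0,0,-1,-4,0,0,0],[0,0,-1,-7,0,0,0],[0,0,-1,-7,0,0,0]],
  ],
)

```text
clock: 5.2
eef_pos: [548.4, 6.9, 244.2]
tcp_rot: [2.54, -0.003, 0.32]
contact_force: [-1.0, -0.9, -0.1]
opening: 0.498
```

```bash
python3 st.py "[(0,-70,130,.8)]"; python3 - <<'E'
from rig import r; from h import *
P=np.load("P.npy");o=[]
for n in("scene","top"):
    f=r.grab_frame(n);np.savez(f"{n}.npz",**{k:np.array(v) for k,v in f.items()});c=cam(n)
    p=proj(c,w(P,loc(0,0,50)))[0].astype(int)
    o.append(cv2.resize(f["pixels"][p[1]-65:p[1]+65,p[0]-65:p[0]+65,::-1],(400,400),interpolation=cv2.INTER_CUBIC)); print(n,p-65)
    print({a:proj(c,w(P,loc(-90*np.cos(a),69,41+90*np.sin(a)))).round(1).tolist() for a in (1.5,1.6,1.7,1.75)}, proj(c,w(P,loc(0,69,41))))
cv2.imwrite("pics/c4.png",cv2.convertScaleAbs(np.hstack(o),alpha=1.4,beta=10))
E
```

```text
t 5.2 deck [ 15.8  71.2 163.9] jaw a -0.003 z.n -1.0 F [-1.  -0.9 -0.1] op 0.498 q [ 0.37  0.25  1.9  -0.68  1.13  0.39]
[-14.14, -1.55, 3.36] [0.1, -0.1, -46.0]
scene [160  77]
{1.5: [[262.0, 139.2]], 1.6: [[257.9, 138.4]], 1.7: [[253.6, 138.0]], 1.75: [[251.3, 137.9]]} [[234.93432763 172.5259307 ]]
top [264 188]
{1.5: [[295.2, 229.8]], 1.6: [[298.8, 228.5]], 1.7: [[302.7, 227.1]], 1.75: [[304.8, 226.3]]} [[320.143575   221.32950599]]
```

View pics/c4.png

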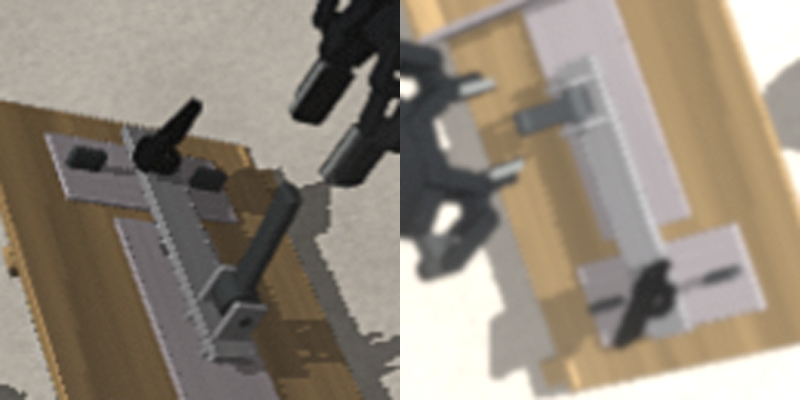

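The lever stands almost square to the deck, tip at scene (254,139) and top (302,229). That agrees with about 1.7 rad. I'll nudge it against its stop with shut fingers to be sure.

Request:
apply_moves(
  targets=[
    [[-1,-0.2,-3,0,0,0,0],[-1,-0.2,-5.6,1,0,0,0],[-1,-0.2,-5.6,4,0,0,0],[-1,-0.2,-5.6,6,0,0,0],[-1,-0.2,-4,6,0,0,0],[-1,-0.2,-2.8,6,0,0,0],[-1,-0.2,-2,6,0,0,0],[-1,-0.2,-2,6,0,0,0]],
  ],
)

```text
clock: 6.1
eef_pos: [550.3, -12.6, 180.5]
tcp_rot: [2.541, 0.0, 0.317]
contact_force: [-1.7, 2.6, -3.6]
opening: -0.002
```

```bash
python3 st.py "[(0,69,105,0)]"
```

```text
t 6.1 deck [ -4.4  66.8 100.6] jaw a -0.003 z.n -1.0 F [-1.7  2.6 -3.6] op -0.002 q [ 0.33  0.33  1.96 -0.73  1.01  0.47]
[0.22, 0.44, -0.44] [0.0, 0.1, -0.2]
```

Request:
apply_moves(
  targets=[
    [[-1,0.1,0.3,0,0,0,0],[-1,0.1,0.6,0,0,0,0],[-1,0.1,0.6,0,0,0,0]],
  ],
)

```text
clock: 6.4
eef_pos: [551.5, -16.1, 182.6]
tcp_rot: [2.544, 0.001, 0.317]
contact_force: [-4.8, 8.3, -9.1]
opening: -0.003
```

```bash
python3 st.py "[(0,-70,150,.8)]"
```

```text
t 6.4 deck [-1.000e-01  6.690e+01  1.002e+02] jaw a -0.003 z.n -1.0 F [-4.8  8.3 -9.1] op -0.003 q [ 0.32  0.33  1.95 -0.73  1.01  0.45]
[-13.71, 0.04, -4.92] [-0.2, 0.2, -46.0]
```

Request:
apply_moves(
  targets=[
    [[-1,0,-2.5,0,0,0,0],[-1,0,-3.5,-3,0,0,-8],[0,-3,-3.5,-6,0,0,-16],[0,-6,-2.5,-6,0,0,-24],[0,-9,-1.5,-5.5,0,0,-32],[0,-12,-0.5,-5,0,0,-40],[0,-13.7,0,-4.9,0,0,-46],[0,-13.7,0,-4.9,0,0,-46]],
  ],
)

```text
clock: 7.2
eef_pos: [411.4, -33.6, 224.0]
tcp_rot: [2.701, 0.419, 1.027]
contact_force: [-0.3, 0.1, -0.3]
opening: 0.495
```

```bash
python3 st.py "[(0,-70,31,.8)]"; python3 - <<'E'
from rig import r; from h import *
P=np.load("P.npy");o=[]
for n in("scene","top"):
    f=r.grab_frame(n);np.savez(f"{n}.npz",**{k:np.array(v) for k,v in f.items()});c=cam(n)
    p=proj(c,w(P,loc(0,-50,70)))[0].astype(int)
    o.append(cv2.resize(f["pixels"][p[1]-50:p[1]+50,p[0]-50:p[0]+50,::-1],(400,400),interpolation=cv2.INTER_CUBIC)); print(n,p-50)
cv2.imwrite("pics/c5.png",cv2.convertScaleAbs(np.hstack(o),alpha=1.6,beta=20))
E
```

```text
t 7.2 deck [  0.4 -71.5 150. ] jaw a 0.802 z.n -1.0 F [-0.3  0.1 -0.3] op 0.495 q [ 0.4   0.06  2.19 -0.69  1.07 -0.33]
[0.15, 0.13, 11.9] [-0.2, 0.1, 0.1]
scene [172  67]
top [283 229]
```

View pics/c5.png

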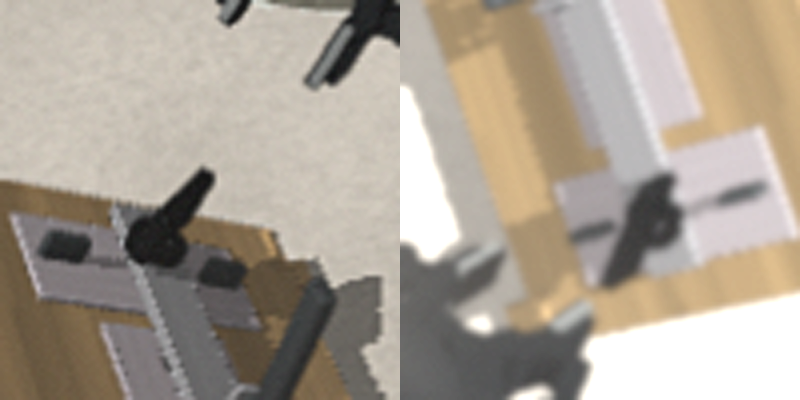

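In the top crop the wing runs (608,282)–(668,178) and the fingertips (480,258)–(572,318) are square to it. I'll descend.

Request:
apply_moves(
  targets=[
    [[0,0.15,0.1,4,0,0,0],[0,0.15,0.1,8,0,0,0],[0,0.15,0.1,10,0,0,0],[0,0.15,0.1,11.9,0,0,0],[0,0.15,0.1,11.9,0,0,0]],
  ],
)

```text
clock: 7.8
eef_pos: [436.7, -95.4, 123.9]
tcp_rot: [2.7, 0.416, 1.021]
contact_force: [-0.2, 0.6, 0.8]
opening: 0.497
```

Request:
apply_moves(
  targets=[
    [[-1,0,0,0,0,0,0],[-1,0,0,0,0,0,0],[-1,0,0,0,0,0,0],[-1,0,0,0,0,0,0],[-1,0,0,0,0,0,0],[-1,0,0,0,0,0,0],[-1,0,0,0,0,0,0]],
  ],
  newtons=40,
)

```text
clock: 8.5
eef_pos: [435.8, -97.3, 125.9]
tcp_rot: [2.697, 0.422, 1.018]
contact_force: [-4.0, -13.6, 9.5]
opening: 0.111
```

```bash
python3 st.py "[(0,-70,31,.4),(0,-70,31,0)]"; python3 -c "from rig import r;print(r.sense()['wrist_torque'])"
```

```text
t 8.5 deck [  1.2 -68.5  30.5] jaw a 0.796 z.n -1.0 F [ -4.  -13.6   9.5] op 0.111 q [ 0.23  0.26  2.26 -0.91  0.8  -0.18]
[-0.01, -0.19, -0.05] [-0.1, 0.4, 22.7]
[-0.01, -0.19, -0.05] [-0.0, 0.5, 45.6]
[-2.4107088   0.29476072 -0.65292076]
```

Request:
apply_moves(
  targets=[
    [[-1,-0.05,-0.05,0,0,0,7],[-1,-0.05,-0.05,0,0,0,14],[-1,-0.05,-0.1,0,0,0,21],[-1,-0.05,-0.1,0.05,0,0,28],[-1,-0.05,-0.15,0.05,0,0,35],[-1,-0.05,-0.15,0.1,0,0,40],[-1,-0.05,-0.15,0.1,0,0,40]],
  ],
  newtons=60,
)

```text
clock: 9.2
eef_pos: [433.3, -100.0, 126.2]
tcp_rot: [2.536, 0.063, 0.393]
contact_force: [0.4, -20.2, 0.8]
opening: 0.108
```

```bash
python3 st.py "[(0,-70,31,0)]"; python3 -c "from rig import r;print(r.sense()['wrist_torque'])"
```

```text
t 9.2 deck [  2.8 -71.8  29.8] jaw a 0.095 z.n -1.0 F [  0.4 -20.2   0.8] op 0.108 q [ 0.22  0.26  2.26 -0.91  0.81  0.52]
[0.2, -0.26, -0.12] [0.4, 0.7, 5.4]
[-2.35622889e+00 -1.97190742e-03 -5.11035290e-01]
```

Request:
apply_moves(
  targets=[
    [[-1,0.1,0,0,0,0,3],[-1,0.1,0,0,0,0,5.6],[-1,0.1,0,0,0,0,5.6],[-1,0.1,0,0,0,0,5.6]],
  ],
)

```text
clock: 9.6
eef_pos: [432.8, -100.4, 126.3]
tcp_rot: [2.532, 0.01, 0.311]
contact_force: [1.0, -14.4, -11.5]
opening: 0.103
```

```bash
python3 st.py "[(0,-70,31,0)]"; python3 -c "from rig import r;print(r.sense()['wrist_torque'])"
```

```text
t 9.6 deck [  3.1 -72.4  29.7] jaw a -0.003 z.n -1.0 F [  1.  -14.4 -11.5] op 0.103 q [ 0.22  0.26  2.26 -0.91  0.81  0.62]
[0.23, -0.31, -0.13] [0.5, 0.8, -0.2]
[-0.4099007   0.16012574 -0.22445753]
```

Request:
apply_moves(
  targets=[
    [[0,0,0,0,0,0,0],[0,0,0,0,0,0,0],[0,0,0,0,0,0,0],[0,0,0,-4,0,0,0],[0,0,0,-8,0,0,0],[0,0,-5,-12,0,0,0],[0,0,-9,-12,0,0,0]],
  ],
)

```text
clock: 10.3
eef_pos: [391.9, 36.9, 176.9]
tcp_rot: [2.534, 0.001, 0.31]
contact_force: [0.2, 1.5, -0.7]
opening: 0.5
```

```bash
python3 st.py "[(-68,69,145,0)]"; python3 - <<'E'
from rig import r; from h import *
P=np.load("P.npy");o=[]
for n in("scene","top"):
    f=r.grab_frame(n);np.savez(f"{n}.npz",**{k:np.array(v) for k,v in f.items()});c=cam(n)
    p=proj(c,w(P,loc(0,-60,40)))[0].astype(int)
    o.append(cv2.resize(f["pixels"][p[1]-45:p[1]+45,p[0]-45:p[0]+45,::-1],(400,400),interpolation=cv2.INTER_CUBIC)); print(n,p-45)
    for a in (-.15,0,.15): print(a,[proj(c,w(P,loc(k*32*np.cos(a),-70+k*32*np.sin(a),58)))[0].round(1).tolist() for k in(-1,1)])
cv2.imwrite("pics/c6.png",cv2.convertScaleAbs(np.hstack(o),alpha=1.6,beta=20))
E
```

```text
t 10.3 deck [-86.5 -67.8 152.3] jaw a -0.009 z.n -1.0 F [ 0.2  1.5 -0.7] op 0.5 q [ 0.59  0.17  2.2  -0.68  1.07  0.7 ]
[13.7, 1.72, 0.64] [0.4, 0.4, -0.5]
scene [169  79]
-0.15 [[230.9, 118.8], [202.5, 110.3]]
0 [[230.4, 117.3], [203.0, 111.9]]
0.15 [[229.5, 115.6], [203.8, 113.6]]
top [296 234]
-0.15 [[325.7, 287.8], [353.3, 285.6]]
0 [[326.3, 290.0], [352.6, 283.3]]
0.15 [[327.2, 292.1], [351.6, 281.1]]
```

View pics/c6.png

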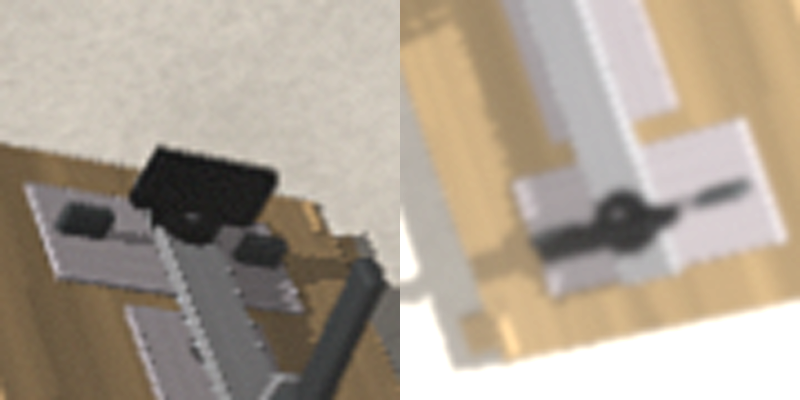

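The nut wings are now in line with the ribs: the wing's top edge (160,148)–(277,172) in the left crop has the ribs' slope. Next I'll close the lever.

```bash
python3 st.py "[(12,68,160,0),(12,68,92,0)]"
```

```text
t 10.4 deck [-90.6 -69.3 150.5] jaw a 0.001 z.n -1.0 F [ 0.5 -0.4  0.1] op 0.501 q [ 0.59  0.18  2.2  -0.67  1.07  0.7 ]
[13.72, 10.28, -1.01] [0.4, 0.6, 0.0]
[13.78, 10.23, 5.79] [0.4, 0.6, 0.0]
```

Request:
apply_moves(
  targets=[
    [[0,4.5,2,-1.5,0,0,0],[0,9,4,-2,0,0,0],[0,12,7,-2,0,0,0],[0,13.7,10.3,-1.5,0,0,0],[0,13.7,10.3,-1,0,0,0],[0,13.7,10.3,2.5,0,0,0],[0,13.7,10.3,5.8,0,0,0],[0,13.7,10.3,5.8,0,0,0]],
  ],
)

```text
clock: 11.2
eef_pos: [553.9, -32.6, 179.9]
tcp_rot: [2.535, 0.015, 0.314]
contact_force: [-0.2, 0.8, 0.4]
opening: 0.501
```

Request:
apply_moves(
  targets=[
    [[-1,0,0,0,0,0,0],[-1,0,0,0,0,0,0],[-1,0,0,0,0,0,0],[-1,0,0,0,0,0,0],[-1,0,0,0,0,0,0],[-1,0,0,0,0,0,0]],
  ],
  newtons=50,
)

```text
clock: 11.8
eef_pos: [556.2, -30.7, 181.5]
tcp_rot: [2.535, 0.009, 0.317]
contact_force: [6.3, -0.1, -5.4]
opening: 0.181
```

```bash
python3 - <<'E'
from h import *; from rig import r
P=np.load("P.npy"); s=r.sense(); where(P,s)
L=[(-68*np.cos(a),67.5,41+68*np.sin(a)-19,0) for a in (1.75,1.6,1.4,1.2,1.0,.8,.6,.4,.2,.0)]
go(L,P,s)
E
```

```text
t 11.8 deck [11.9 66.8 90.6] jaw a 0.002 z.n -1.0 F [ 6.3 -0.1 -5.4] op 0.181 q [ 0.3   0.33  1.95 -0.74  1.    0.44]
[0.07, 0.02, 0.17] [0.4, 0.6, 0.1]
[0.07, -0.99, 0.05] [0.4, 0.6, 0.1]
[0.08, -2.34, 0.14] [0.4, 0.6, 0.1]
[0.08, -3.65, 0.5] [0.4, 0.6, 0.1]
[0.09, -4.87, 1.1] [0.4, 0.6, 0.1]
[0.1, -5.94, 1.94] [0.4, 0.6, 0.1]
[0.11, -6.82, 2.97] [0.4, 0.6, 0.1]
[0.13, -7.48, 4.16] [0.4, 0.6, 0.1]
[0.14, -7.89, 5.46] [0.4, 0.6, 0.1]
[0.15, -8.03, 6.81] [0.4, 0.6, 0.1]
```

Request:
apply_moves(
  targets=[
    [[-1,0.05,-1,-0.1,0,0,0],[-1,0.05,-2.3,0,0,0,0],[-1,0.05,-3.6,0.4,0,0,0],[-1,0.05,-4.8,1,0,0,0],[-1,0.05,-5.9,1.8,0,0,0],[-1,0.05,-6.4,2.4,0,0,0],[-1,0.05,-6.8,3,0,0,0],[-1,0.05,-7.2,3.6,0,0,0]],
  ],
)

```text
clock: 12.6
eef_pos: [545.6, 8.3, 112.9]
tcp_rot: [2.536, 0.004, 0.319]
contact_force: [-4.9, 9.3, 10.1]
opening: 0.179
```

```bash
python3 - <<'E'
from h import *; from rig import r
P=np.load("P.npy"); s=r.sense(); where(P,s)
L=[(-68*np.cos(a),67.5,41+68*np.sin(a)-19,0) for a in (.5,.3,.1,.0,-.05)]
go(L,P,s)
E
```

```text
t 12.6 deck [-60.2  69.   56.9] jaw a 0.0 z.n -1.0 F [-4.9  9.3 10.1] op 0.179 q [ 0.38  0.44  1.99 -0.79  0.93  0.61]
[-0.15, 0.05, 0.23] [0.3, 0.3, 0.0]
[-0.15, -0.49, 1.47] [0.3, 0.3, 0.0]
[-0.14, -0.76, 2.8] [0.3, 0.3, 0.0]
[-0.14, -0.8, 3.48] [0.3, 0.3, 0.0]
[-0.14, -0.8, 3.82] [0.3, 0.3, 0.0]
```

Request:
apply_moves(
  targets=[
    [[-1,0,-0.2,0.8,0,0,0],[-1,0,-0.5,1.5,0,0,0],[-1,0,-0.7,2.2,0,0,0],[-1,0,-0.8,2.8,0,0,0],[-1,0,-0.8,3.4,0,0,0],[-1,0,-0.8,3.8,0,0,0],[-1,0,-0.8,3.8,0,0,0]],
  ],
)

```text
clock: 13.3
eef_pos: [549.6, -4.3, 77.6]
tcp_rot: [2.537, 0.003, 0.319]
contact_force: [-7.8, 8.9, 2.8]
opening: 0.177
```

```bash
python3 st.py "[(-68,68,22,0)]"
```

```text
t 13.3 deck [-69.2  68.8  20.2] jaw a -0.001 z.n -1.0 F [-7.8  8.9  2.8] op 0.177 q [ 0.35  0.5   2.   -0.84  0.87  0.67]
[-0.08, 0.12, -0.18] [0.3, 0.2, -0.0]
```

Request:
apply_moves(
  targets=[
    [[0,0,0,0,0,0,0],[0,0,0,0,0,0,0],[0,0,0,0,0,0,0],[0,0,0,-3,0,0,0],[-1,0,-0.5,-6,0,0,0],[-1,0,-0.5,-6,0,0,0],[-1,0,-0.5,-6,0,0,0],[-1,0,-0.5,-6,0,0,0]],
  ],
)

```text
clock: 14.1
eef_pos: [537.5, 31.5, 123.6]
tcp_rot: [2.537, 0.004, 0.318]
contact_force: [-0.9, 0.3, 0.5]
opening: -0.004
```

```bash
python3 st.py "[(-76,68.5,50,0),(-76,68.5,45,0)]"
```

```text
t 14.1 deck [-74.4  68.7  79.5] jaw a -0.0 z.n -1.0 F [-0.9  0.3  0.5] op -0.004 q [ 0.42  0.43  1.98 -0.76  0.97  0.62]
[-0.0, -0.17, 2.95] [0.3, 0.3, -0.0]
[0.0, -0.17, 3.45] [0.3, 0.3, -0.0]
```

Request:
apply_moves(
  targets=[
    [[-1,0,-0.2,1.5,0,0,0],[-1,0,-0.2,2.5,0,0,0],[-1,0,-0.2,3,0,0,0],[-1,0,-0.2,3.4,0,0,0],[-1,0,-0.2,3.7,0,0,0],[-1,0,-0.2,3.9,0,0,0],[-1,0,-0.2,3.9,0,0,0]],
  ],
)

```text
clock: 14.8
eef_pos: [544.0, 12.4, 90.5]
tcp_rot: [2.537, 0.003, 0.318]
contact_force: [-5.9, 9.9, 10.1]
opening: -0.0
```

```bash
python3 st.py "[]"
```

```text
t 14.8 deck [-76.5  68.8  40.8] jaw a -0.001 z.n -1.0 F [-5.9  9.9 10.1] op -0.0 q [ 0.38  0.48  1.99 -0.81  0.9   0.66]
```

Request:
apply_moves(
  targets=[
    [[-1,0,0,0.15,0,0,0],[-1,0,0,0.25,0,0,0],[-1,0,0,0.25,0,0,0]],
  ],
)

```text
clock: 15.1
eef_pos: [544.5, 11.7, 89.1]
tcp_rot: [2.538, 0.002, 0.318]
contact_force: [-7.7, 11.0, 14.1]
opening: 0.001
```

```bash
python3 st.py "[]"
```

```text
t 15.1 deck [-76.6  69.   39.2] jaw a -0.002 z.n -1.0 F [-7.7 11.  14.1] op 0.001 q [ 0.38  0.48  1.99 -0.81  0.9   0.66]
```

Request:
apply_moves(
  targets=[
    [[-1,0,0,0.3,0,0,0],[-1,0,0,0.3,0,0,0],[-1,0,0,-3,0,0,0],[-1,0,-3,-8,0,0,0],[-1,0,-8,-12,0,0,0],[-1,0,-13,-15,0,0,0],[-1,0,-16,-17,0,0,0],[-1,0,-16,-17,0,0,0]],
  ],
)

```text
clock: 15.9
eef_pos: [472.6, 232.3, 137.9]
tcp_rot: [2.539, 0.001, 0.32]
contact_force: [0.3, -0.7, 0.5]
opening: 0.002
```

```bash
python3 - <<'E'
from rig import r; from h import *
P=np.load("P.npy");o=[];where(P,r.sense());t0=dict(scene=cv2.imread("pics/scene0.png"),top=cv2.imread("pics/top0.png"))
for n in("scene","top"):
    f=r.grab_frame(n);np.savez(f"{n}.npz",**{k:np.array(v) for k,v in f.items()});c=cam(n)
    p=proj(c,w(P,loc(-30,10,40)))[0].astype(int); print(n,p-65)
    for im in (t0[n],f["pixels"][:,:,::-1]): o.append(cv2.resize(im[p[1]-65:p[1]+65,p[0]-65:p[0]+65],(300,300),interpolation=cv2.INTER_CUBIC))
    for a in (0,.05,.1): print(a,proj(c,w(P,loc(-90*np.cos(a),69,40+90*np.sin(a)))).round(1).tolist())
    d=cv2.absdiff(t0[n],np.ascontiguousarray(f["pixels"][:,:,::-1])).max(2)
    for nm,b in dict(can=((300,135,370,205),(205,230,250,270)),jar=((95,185,145,245),(404,192,446,228)),flat=((120,255,172,305),(372,136,413,176))).items():
        x0,y0,x1,y1=b[n=="top"]; print(nm,(d[y0:y1,x0:x1]>25).sum())
cv2.imwrite("pics/c7.png",cv2.convertScaleAbs(np.vstack([np.hstack(o[:2]),np.hstack(o[2:])]),alpha=1.5,beta=15))
E
```

```text
t 15.9 deck [-240.5   70.5  210.5] jaw a -0.0 z.n -1.0 F [ 0.3 -0.7  0.5] op 0.002 q [ 0.79  0.48  1.84 -0.57  1.19  0.79]
scene [172  86]
0 [[272.3, 176.9]]
0.05 [[273.5, 175.4]]
0.1 [[274.5, 173.9]]
can 10
jar 0
flat 0
top [253 186]
0 [[287.1, 233.3]]
0.05 [[286.1, 233.7]]
0.1 [[285.1, 234.0]]
can 0
jar 0
flat 0
```

View pics/c7.png

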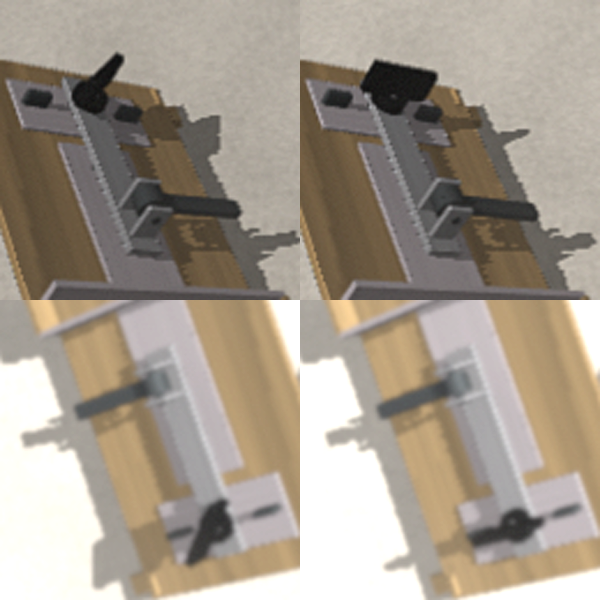

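```bash
python3 -c "
from rig import r
print(r.sense()['contact_force']);print(r.sign_off())"
```

```text
[ 0.58636549 -0.49290215 -0.15344667]
the job is handed in; nothing more can be done
None
```

I opened the cam lever to its stop, turned the wing nut clockwise into line with the ribs, pressed the lever fully down again, and handed the job in. It took about 16 s of robot time. I could not read the clamp's tension directly, so its tightness is inferred from the nut and lever positions.

- **Lever open:** near the end of its swing the gripper pads slid past the lever. I then pushed it with shut fingers until it stalled at about 13 N, so it was at its stop.
- **Wing nut:** it started at about 0.8 rad slack. The jaws finished at an angle of 0.00 to the ribs, and the last two pictures show the wings in line with them, within roughly 0.02 rad.
- **Lever closed:** I pressed it down with about 19 N. In the last pictures its tip lies about 0.05 rad lower than at the start, which puts it at about 0. The tool still crept 1.6 mm during the last push, which I took as give in the arm and stop.
- **Surroundings:** the picture comparison shows no movement of the tins or the jar. The gripper is clear, with about zero force on it.

The two cameras disagreed by up to about 3 pixels at some points. The fingers showed about the same offset in the pictures, so I did not correct for it.

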